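# Tag the worn-out shock mount

## Task

Three compressor shock mounts stand on check stands: starting with the one on the robot's left and working along to its right, press each yellow pad down about a centimetre with the fingertips and let it spring back. Then push the red tag of the stand with the softest pad fully down, leaving the other two tags up. Only press: do not lift the stands or shift them about, and leave the other things on the bench where they are.

Things in the scene. Friction and masses are not known exactly. Their poses are not given: they have to be found in the camera images.
- unit_a: one of three look-alike check stands, loose on the bench, in a row from the robot's left (+y) to right (-y), 0.2 m apart, places shuffled; 1 to 2 kg. Aluminium plate 150 (x) x 90 (y) x 12 mm, origin under its centre, yaw up to 0.5 rad. 35 mm to its +x: shock mount, blue housing 68 mm across, top at 36 mm, coil and pad. 50 mm to its -x (robot's end): red tag in a black block 30 x 48 mm, top at 42 mm
- pad_a_top (a point): centre of the top face of the yellow, round, level pad on unit_a, 60 mm across with a black centre; 72 mm above the bench at rest, moves with the pad
- pad_a (a joint): how far the pad of unit_a is pressed straight down, m: 0 at rest, 0.016 at its stop; it springs back up when let go. Pressed down 10 mm, the three pads push back with clearly different forces between 3 and 15 N (below 20 N everywhere short of the stop); the softest needs about half the force of the next
- tag_a_top (a point): centre of the top face of the red tag of unit_a: a level cap 22 (stand's x) x 34 (stand's y) x 8 mm on a stem; 68 mm above the bench when up, 50 mm when fully down (cap resting on the guide block)
- tag_a (a joint): how far the tag of unit_a is pushed straight down, m: 0 up (all start so), 0.018 fully down; slides with about 5 N of friction and stays where it is left, so a pushed tag does not come up again
- unit_b: one of three look-alike check stands, loose on the bench, in a row from the robot's left (+y) to right (-y), 0.2 m apart, places shuffled; 1 to 2 kg. Aluminium plate 150 (x) x 90 (y) x 12 mm, origin under its centre, yaw up to 0.5 rad. 35 mm to its +x: shock mount, blue housing 68 mm across, top at 36 mm, coil and pad. 50 mm to its -x (robot's end): red tag in a black block 30 x 48 mm, top at 42 mm
- pad_b_top (a point): centre of the top face of the yellow, round, level pad on unit_b, 60 mm across with a black centre; 72 mm above the bench at rest, moves with the pad
- pad_b (a joint): how far the pad of unit_b is pressed straight down, m: 0 at rest, 0.016 at its stop; it springs back up when let go. Pressed down 10 mm, the three pads push back with clearly different forces between 3 and 15 N (below 20 N everywhere short of the stop); the softest needs about half the force of the next
- tag_b_top (a point): centre of the top face of the red tag of unit_b: a level cap 22 (stand's x) x 34 (stand's y) x 8 mm on a stem; 68 mm above the bench when up, 50 mm when fully down (cap resting on the guide block)
- tag_b (a joint): how far the tag of unit_b is pushed straight down, m: 0 up (all start so), 0.018 fully down; slides with about 5 N of friction and stays where it is left, so a pushed tag does not come up again
- unit_c: one of three look-alike check stands, loose on the bench, in a row from the robot's left (+y) to right (-y), 0.2 m apart, places shuffled; 1 to 2 kg. Aluminium plate 150 (x) x 90 (y) x 12 mm, origin under its centre, yaw up to 0.5 rad. 35 mm to its +x: shock mount, blue housing 68 mm across, top at 36 mm, coil and pad. 50 mm to its -x (robot's end): red tag in a black block 30 x 48 mm, top at 42 mm
- pad_c_top (a point): centre of the top face of the yellow, round, level pad on unit_c, 60 mm across with a black centre; 72 mm above the bench at rest, moves with the pad
- pad_c (a joint): how far the pad of unit_c is pressed straight down, m: 0 at rest, 0.016 at its stop; it springs back up when let go. Pressed down 10 mm, the three pads push back with clearly different forces between 3 and 15 N (below 20 N everywhere short of the stop); the softest needs about half the force of the next
- tag_c_top (a point): centre of the top face of the red tag of unit_c: a level cap 22 (stand's x) x 34 (stand's y) x 8 mm on a stem; 68 mm above the bench when up, 50 mm when fully down (cap resting on the guide block)
- tag_c (a joint): how far the tag of unit_c is pushed straight down, m: 0 up (all start so), 0.018 fully down; slides with about 5 N of friction and stays where it is left, so a pushed tag does not come up again
- oil: bystander: loose green oil bottle with a black cap, 48 mm across, 110 mm tall, origin under its centre, stands beyond the row
- jar: bystander: loose amber jar with a steel lid, 56 mm across, 60 mm tall, origin under its centre, stands past the left end of the row
- wrench: bystander: loose open-ended wrench lying flat, 160 mm long along its x, past the right end of the row
- bush: bystander: loose black rubber bush (short tube), 44 mm across, 26 mm tall, origin under its centre, beyond the row
Not all that is in view belongs to the job. Leave any green or purple look-alike of the unit_a alone.

How it is judged:
By the outcome, as a careful person would: the job done as asked, in the order asked, and still so for the second after the job is handed in, with the robot touching nothing.
It also fails if it takes over 56 s, if anything falls off the work surface, if the arm or the gripper's body presses on something with over 40 N, if the wrist force passes 120 N, or if a joint passes its speed limit or range.

## Robot

A 6-joint arm with a two-finger parallel gripper is mounted at the origin on the work surface. World frame = base frame: x ahead of the robot, y to its left, z up, the work surface at z = 0. Lengths are in m, angles in rad, forces in N, time in s.
With the tool pointing down it reaches from about 0.35 to 0.775 m from the base axis. Payload 7.3 kg.
Tool frame: the origin (TCP) lies midway between the tips of the shut fingers; the grasp point (between the pads) lies 19 mm behind it; x points along the fingers, y is the direction in which the jaws open and shut, and the axes are right-handed (so a half turn about x gives the same grasp; the last joint's range is limited). The gripper opens to 92 mm and grips with 3 to 60 N. Pads are 19 mm wide; open, the fingers measure 130 mm over their backs; the gripper's body (75 mm by 190 mm) begins 47 mm behind the grasp point.
Start: joints at [1.102, 0.342, 1.524, -0, 1.275, -0.146], TCP at [0.167, 0.498, 0.227] pointing down, gripper open.
Joint ranges: [-2.53, 2.53], [-0.77, 2.02], [0.04, 2.7], [-1, 4.14], [0.28, 2.66], [-3.11, 3.11]. Speed limits (rad/s): [2.57, 2.57, 3.14, 3.14, 3.14, 3.14].

## Interface

Orientations are given as a rotation vector (axis times angle).
In Python, from workcell import move_to, move_linear, movej, set_gripper, sleep, inverse_kinematics, sense, grab_frame, PlanningError, close_job gives the robot as it stands. Calls block until the motion is done:
- move_to(position, orientation): joint-space move of the TCP to a pose.
- move_linear(position, orientation=None, velocity=0.15, max_force=None): straight line of the TCP; orientation=None keeps the orientation; velocity is the mean speed in m/s. With max_force (N) it stops when the force on the tool has changed by that much, and returns True; else False.
- movej(angles): joint-space move.
- set_gripper(opening, f_grip=None): finger opening in m; f_grip is the grip in N (None keeps the last); returns when the fingers have stopped.
- sleep(seconds).
- inverse_kinematics(position, orientation): joint angles nearest the present ones, or None.
- sense(): the state.
- grab_frame(name): name is "scene" or "top"; returns a dict with "pixels" (480x640x3 uint8, red, green, blue), "K" (3x3 intrinsics, pixels), "dist" ([k1, k2, p1, p2, k3] as OpenCV has them; the pictures are not rectified), "camera_from_world" (4x4, takes a point from world to camera coordinates). Camera axes: x right, y down, z forward; pixel columns grow to the right and rows downward; lengths in m; the calibration is good to about 2 mm. A picture is of the moment at which its call begins. There is no depth.
A pose or a line that the arm cannot do raises PlanningError and nothing moves.
- close_job(): hands the job in, once; it reports no verdict.
The state is a dict: "time_s": time; "joint_positions": joint angles; "joint_vel": joint speeds; "effort": joint torques, N m; "tool_pos": TCP position; "orientation": TCP orientation; "contact_force": force on the tool from outside, world axes, zero at the start; "ft_torque": the same for the moment, N m; "width": finger opening in m.
Only numpy, scipy, OpenCV 4.12 (cv2) and the standard library are available. Lean on these libraries where they do the work, as an engineer would, in place of code of your own. Each camera call takes 0.05 s, during which the arm holds its last target. There are 200 camera calls.

## Working session

There is one attempt and no reset: what is moved stays moved. The work goes in short steps, each a Python script; the robot and the scene stay as the last script left them, time stands still between calls to the robot, and variables do not carry over. Pictures are saved under pics/ and viewed, about 8 in all and at most 12, crops included, and the job is handed in when it is done.

```bash
mkdir -p pics; python3 - <<'E'
from workcell import *
import cv2,numpy as np,pickle
fs={}
for n in("scene","top"):
    f=grab_frame(n);fs[n]=f
    cv2.imwrite(f"pics/{n}0.png",f["pixels"][...,::-1])
    M=np.linalg.inv(f["camera_from_world"]);print(n,M[:3,3].round(3),M[:3,2].round(3),f["K"][0,0],f["dist"])
pickle.dump(fs,open("f0.pkl","wb"))
s=sense();print(s["time_s"],s["orientation"],s["contact_force"],s["width"])
E
```

```text
scene [ 1.526 -0.086  0.736] [-0.824  0.06  -0.564] 560.6593050100635 [-0.17462089  0.          0.          0.          0.        ]
top [4.500e-01 1.000e-03 1.557e+00] [ 0.087  0.    -0.996] 624.8338033645158 [-0.07842476  0.          0.          0.          0.        ]
0.1 [ 0.25237897  1.55630787 -0.25431436] [-0.14947998  0.70419516 -0.5264394 ] 0.09183554958342426
```

View pics/scene0.png

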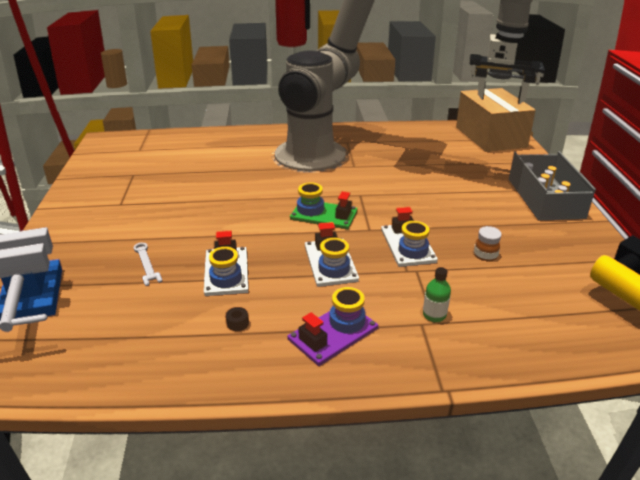

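View pics/top0.png

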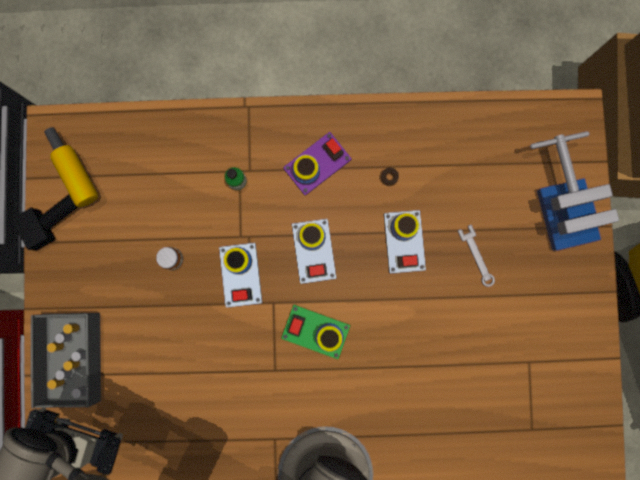

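The top view shows three aluminium-plate stands, with pads at about (237,260), (312,236) and (404,226) and tags at (241,295), (317,270) and (410,260). The look-alikes are the purple stand, with its pad at (306,167), and the green one, at (329,339). I choose the three white-plate stands and measure them next.

```bash
cat > h.py <<'E'
import cv2,numpy as np
def ray(f,uv,z):
    M=np.linalg.inv(f["camera_from_world"])
    p=cv2.undistortPoints(np.array([[uv]],float),f["K"],np.array(f["dist"]))[0,0]
    d=M[:3,:3]@[p[0],p[1],1];o=M[:3,3];return o+d*(z-o[2])/d[2]
def blobs(f,color,amin):
    h=cv2.cvtColor(f["pixels"],cv2.COLOR_RGB2HSV)
    if color=="yellow": m=cv2.inRange(h,(24,150,110),(34,255,255))
    else: m=cv2.inRange(h,(0,190,150),(5,255,255))|cv2.inRange(h,(175,190,150),(180,255,255))
    c,_=cv2.findContours(m,cv2.RETR_EXTERNAL,cv2.CHAIN_APPROX_NONE)
    return [x for x in c if cv2.contourArea(x)>amin]
E
python3 - <<'E'
from h import *
import pickle
fs=pickle.load(open("f0.pkl","rb"))
for n in fs:
  f=fs[n]
  for col,z in(("yellow",.072),("red",.068)):
    for c in blobs(f,col,40):
        if len(c)<5: continue
        (u,v),(a,b),_=cv2.fitEllipse(cv2.convexHull(c)) if col=="yellow" else cv2.minAreaRect(c)
        P=ray(f,(u,v),z)
        if .3<P[0]<.85 and abs(P[1])<.4: print(n,col,(round(u),round(v)),P.round(4),round(a,1),round(b,1))
f=fs["top"]["pixels"];cv2.imwrite("pics/crop.png",cv2.resize(f[195:320,205:445][...,::-1],None,fx=3.3,fy=3.3,interpolation=cv2.INTER_CUBIC))
E
```

```text
scene yellow (348, 297) [0.7483 0.0255 0.072 ] 20.4 30.9
scene yellow (223, 255) [ 0.6003 -0.212   0.072 ] 16.0 27.8
scene yellow (334, 246) [0.5832 0.0162 0.072 ] 15.3 27.4
scene yellow (415, 228) [0.5297 0.1992 0.072 ] 13.2 26.2
scene red (312, 320) [ 0.7997 -0.0426  0.068 ] 18.0 10.3
scene red (223, 234) [ 0.5169 -0.2162  0.068 ] 5.6 15.1
scene red (326, 226) [0.5013 0.0066 0.068 ] 5.3 14.1
scene red (404, 210) [0.4443 0.1916 0.068 ] 14.0 5.0
scene red (344, 195) [0.3701 0.0599 0.068 ] 8.8 7.1
top yellow (329, 338) [ 0.3365 -0.019   0.072 ] 24.6 25.3
top yellow (236, 260) [0.5289 0.1981 0.072 ] 23.7 23.9
top yellow (311, 235) [0.5826 0.0165 0.072 ] 23.6 24.2
top yellow (406, 225) [ 0.5999 -0.2106  0.072 ] 23.6 24.0
top yellow (305, 167) [0.7471 0.0257 0.072 ] 23.7 24.0
top red (295, 326) [0.368  0.0598 0.068 ] 8.2 13.3
top red (240, 295) [0.4444 0.1909 0.068 ] 8.0 13.0
top red (409, 260) [ 0.5153 -0.2158  0.068 ] 6.9 12.6
top red (333, 146) [ 0.7984 -0.0424  0.068 ] 13.0 7.8
```

View pics/crop.png

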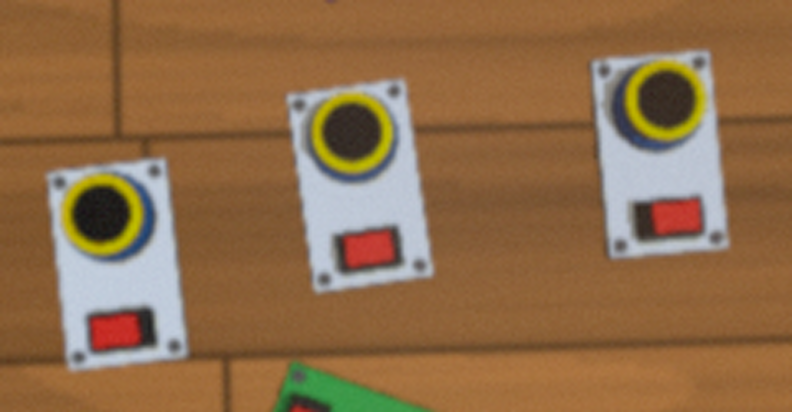

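The crop confirms three white plates, each with a yellow-ringed pad and a red tag. The two views agree within 2 mm, and the pad-to-tag distance is about 85 mm as specified. I'll press the left pad now.

```bash
cat >> h.py <<'E'
from workcell import *
from scipy.spatial.transform import Rotation as R
PAD=[(.5293,.1987),(.5829,.0164),(.6001,-.2113)]
TAG=[(.4443,.1912),(.5013,.0066),(.5161,-.2160)]
def ori(i):
    d=np.subtract(PAD[i],TAG[i]);d=d/np.linalg.norm(d)
    c=R.from_rotvec(sense()["orientation"])
    best=min((R.from_matrix(np.c_[x:=[0,0,-1.],y:=[-s*d[1],s*d[0],0],np.cross(x,y)]) for s in(1,-1)),key=lambda r:(c.inv()*r).magnitude())
    return best.as_rotvec()
def rd(): 
    s=sense();return np.round([s["time_s"],*s["tool_pos"],*s["contact_force"]],4)
def press(i):
    o=ori(i);p=PAD[i]
    move_to([*p,.11],o);move_linear([*p,.080],velocity=.06);sleep(.3);b=rd();print("base",b)
    for z in(.070,.066,.062):
        hit=move_linear([*p,z],velocity=.02,max_force=25);sleep(.3);r=rd();print(hit,r,"dF",(r-b)[4:])
        if hit:break
    move_linear([*p,.085],velocity=.03);sleep(.1);move_linear([*p,.13]);print(rd())
E
python3 - <<'E'
from h import *
set_gripper(0);print(sense()["width"],rd())
press(0)
E
```

```text
0.0004016900322671781 [1.5417 0.1665 0.4979 0.2267 0.8021 0.1953 0.0225]
base [ 4.2583  0.5295  0.1987  0.0803 -0.2283  0.2165  0.0213]
False [ 5.2083  0.5293  0.1987  0.0701 -0.0344 -0.033   1.1346] dF [ 0.1939 -0.2495  1.1133]
False [5.8583 0.5294 0.1987 0.0661 1.1837 0.4759 2.3418] dF [1.412  0.2594 2.3205]
False [6.5083 0.5294 0.1987 0.0621 1.3699 0.5204 3.4221] dF [1.5982 0.3039 3.4008]
[ 7.975   0.5292  0.1987  0.1298 -0.0566 -0.1358 -0.4426]
```

```bash
python3 - <<'E'
from h import *
press(1);press(2)
f=grab_frame("scene");cv2.imwrite("pics/s1.png",f["pixels"][200:360,150:500][...,::-1].repeat(2,0).repeat(2,1))
E
```

```text
base [ 9.7083  0.5831  0.0163  0.0803  0.3093 -0.6116  0.7273]
False [10.6583  0.5829  0.0164  0.0701 -0.7924  0.1611  4.7523] dF [-1.1017  0.7727  4.025 ]
False [11.3083  0.583   0.0164  0.0665 -2.7121  0.0807  7.5405] dF [-3.0214  0.6923  6.8132]
False [11.9583  0.583   0.0164  0.063  -3.5649 -0.0332 11.4596] dF [-3.8742  0.5784 10.7323]
[13.425   0.5828  0.0164  0.1298 -0.3423  0.1304 -0.5988]
base [15.2917  0.6002 -0.2114  0.0804 -0.034   0.6026  0.1816]
False [16.2417  0.6001 -0.2113  0.0701 -0.1056  0.0707  1.3813] dF [-0.0716 -0.5319  1.1997]
False [16.8917  0.6001 -0.2113  0.0661 -1.0418  0.4434  4.4389] dF [-1.0078 -0.1592  4.2573]
False [17.5417  0.6001 -0.2113  0.0624 -2.4178  0.967   7.2636] dF [-2.3838  0.3644  7.082 ]
[19.0083  0.6    -0.2113  0.1298  0.3294 -0.1267 -0.4318]
```

View pics/s1.png

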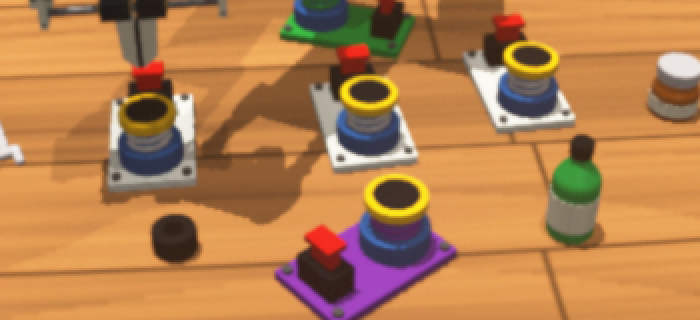

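All three pads have sprung back and nothing has moved. The forces at about 10 mm are 3.4 N (left), 11 N (middle) and 7 N (right), so the left pad is the softest. I'll push the left tag.

```bash
python3 - <<'E'
from h import *
p=TAG[0];o=ori(0)
move_to([*p,.12],o);move_linear([*p,.075],velocity=.08);sleep(.2);print(rd())
print(move_linear([*p,.045],velocity=.02,max_force=22));print(rd());sleep(.2);print(rd())
move_linear([*p,.13]);move_linear([.40,.33,.2],velocity=.2);print(rd())
fs={n:grab_frame(n) for n in("scene","top")}
cv2.imwrite("pics/s2.png",fs["scene"]["pixels"][180:360,150:510][...,::-1].repeat(2,0).repeat(2,1))
for n,f in fs.items():
  for col,z in(("yellow",.072),("red",.068),("red",.050)):
    for c in blobs(f,col,25):
        (u,v),(a,b),_=cv2.fitEllipse(cv2.convexHull(c)) if col=="yellow" else cv2.minAreaRect(c)
        P=ray(f,(u,v),z)
        if .3<P[0]<.85 and abs(P[1])<.3: print(n,col,(round(u),round(v)),P.round(4))
E
```

```text
[ 2.15667e+01  4.44600e-01  1.91300e-01  7.55000e-02  4.54800e-01
 -1.30000e-03 -2.22000e-02]
True
[22.725   0.4444  0.1912  0.0502 -1.078  -1.121   8.093 ]
[22.925   0.4444  0.1912  0.0502 -1.652  -0.6844  8.2875]
[24.5667  0.3998  0.3292  0.1991  0.4035 -0.8367  0.4662]
scene yellow (348, 297) [0.7482 0.0257 0.072 ]
scene yellow (223, 255) [ 0.6003 -0.2117  0.072 ]
scene yellow (334, 246) [0.5828 0.0161 0.072 ]
scene yellow (415, 228) [0.5297 0.1987 0.072 ]
scene red (312, 320) [ 0.8    -0.0428  0.068 ]
scene red (223, 234) [ 0.5171 -0.2162  0.068 ]
scene red (326, 226) [0.5012 0.0066 0.068 ]
scene red (404, 216) [0.4742 0.1844 0.068 ]
scene red (344, 196) [0.3709 0.0595 0.068 ]
scene red (312, 320) [ 0.7804 -0.0417  0.05  ]
scene red (223, 234) [ 0.4899 -0.2197  0.05  ]
scene red (326, 226) [0.4736 0.009  0.05  ]
scene red (404, 216) [0.4459 0.1917 0.05  ]
scene red (344, 196) [0.3398 0.0634 0.05  ]
top yellow (329, 338) [ 0.3365 -0.019   0.072 ]
top yellow (236, 259) [0.5289 0.1981 0.072 ]
top yellow (311, 235) [0.5826 0.0165 0.072 ]
top yellow (406, 225) [ 0.5998 -0.2106  0.072 ]
top yellow (305, 167) [0.7471 0.0257 0.072 ]
top red (295, 326) [0.3682 0.0602 0.068 ]
top red (240, 295) [0.4443 0.1885 0.068 ]
top red (409, 260) [ 0.5153 -0.2154  0.068 ]
top red (333, 146) [ 0.798  -0.0425  0.068 ]
top red (295, 326) [0.3672 0.0609 0.05  ]
top red (240, 295) [0.4442 0.1907 0.05  ]
top red (409, 260) [ 0.5161 -0.2181  0.05  ]
top red (333, 146) [ 0.8022 -0.043   0.05  ]
```

View pics/s2.png

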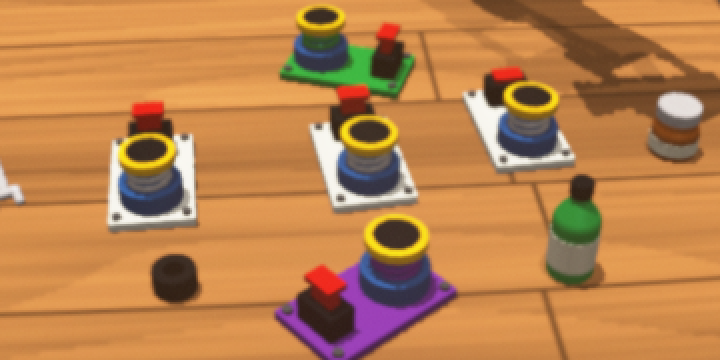

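The left tag is down, at about 50 mm, and the others are up. I'll press it once more, slowly and firmly, to confirm it is on its stop, then hand in.

```bash
python3 - <<'E'
from h import *
p=TAG[0];o=ori(0)
move_to([*p,.09],o);move_linear([*p,.056],velocity=.08);print(rd())
print(move_linear([*p,.044],velocity=.01,max_force=30));print(rd())
move_linear([*p,.13]);move_linear([.40,.33,.2],velocity=.2);sleep(.3);print(rd())
for n in("scene","top"):
  f=grab_frame(n)
  for col,z in(("yellow",.072),("red",.05)):
    for c in blobs(f,col,25):
        (u,v),_,_=cv2.fitEllipse(cv2.convexHull(c)) if col=="yellow" else cv2.minAreaRect(c)
        P=ray(f,(u,v),z)
        if .4<P[0]<.7 and abs(P[1])<.3: print(n,col,P.round(4))
close_job()
E
```

```text
[26.      0.4445  0.1917  0.0563 -0.6995 -0.041   0.4408]
True
[26.775   0.4443  0.1912  0.0502 -1.4298 -0.1734  7.7502]
[28.7167  0.4002  0.3294  0.1998 -0.4254 -0.1964  0.0403]
scene yellow [ 0.6001 -0.2117  0.072 ]
scene yellow [0.5829 0.0161 0.072 ]
scene yellow [0.5294 0.1988 0.072 ]
scene red [ 0.4899 -0.2197  0.05  ]
scene red [0.4738 0.009  0.05  ]
scene red [0.4459 0.1917 0.05  ]
top yellow [0.5289 0.1981 0.072 ]
top yellow [0.5826 0.0165 0.072 ]
top yellow [ 0.5999 -0.2106  0.072 ]
top red [0.4442 0.1907 0.05  ]
top red [ 0.5155 -0.2178  0.05  ]
the job is handed in; nothing more can be done
```

I pressed the three pads about 9–10 mm from left to right. The left pad was the softest, so I pushed that stand's tag down and handed the job in at about 29 s of the 56 s allowed.

| Pad | Force at about 1 cm |
|---|---|
| Left | 3.4 N |
| Middle | 10.7 N |
| Right | 7.1 N |

**Tag:** the force-limited push stopped with the fingertips at 50.2 mm. A second push with a 30 N limit stopped at the same height, so the tag is on its stop. Both camera views agree with a cap height of about 50 mm, to within 2 mm.

**Other stands:** all three pads are back at rest height. The stands are within about 1 mm of where they started. In the last picture I viewed, taken before that second push, the other two tags were up, and the bottle, jar and bush had not moved. The wrench was mostly out of that crop, so I did not check it separately; the arm never went near it.

**Checks that fell short:**
- After each tag push the force read only about 8 N, below the stop limit. I take this as the force relaxing once the motion stopped.
- The top-view colour mask never picked up the middle tag, so its state rests on the scene view alone.

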